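# Seat the dish carrier on its warmer and nest the jars

### The job

Put the instrument warmer on the trolley back together: without lifting it, gently push the loose steel dish carrier (it has an upright tab for this) along the channel of the base until its four peg feet drop into their sockets and it lies fully home, flat on the deck. Only then nest the steel jars in size order: stand the wide jar in the dish and the slim jar inside the wide jar, each set down softly and not dropped. Do not ram or squeeze the carrier hard, and leave the bottle, the blue box and the tube rack where they are.

Things in the scene. Friction and masses are not known exactly. Their poses are not given: they have to be found in the camera images.
- base: White warmer base, fixed, 157 (x) x 340 (y) x 60 mm. Origin: centre of its underside, z up. A channel 133 mm wide runs along y between rails 60 mm high, open at -y, with a 10 mm end wall at +y. Its floor, an aluminium deck, has its top 40 mm above the origin and four sockets 16 mm wide, 10 mm deep. The deck is an adjustable insert, clamped anywhere within 20 mm either way along y.
- home_mid (a point): Point on the base's centre line at deck-top height: (0, 50, 40) mm in the base's frame, axes as the base. The carrier's home lies within 20 mm either way of it along y; the true place is not tracked and must be found by touch. The carrier's origin is 8 mm above deck top while riding on its feet, level with it when home, and then cannot slide on.
- carrier: Loose steel carrier, 0.35-0.65 kg, in the channel near its -y end, axes as the base's. Plate 130 x 130 x 5 mm; origin: centre of its underside. Four peg feet below it, 12 mm wide, 8 mm long, at (+-50, +50) and (+-30, -50) mm, drop in only when all meet their sockets (2 mm play). Sliding takes 2 to 7 N, then resistance rises sharply.
- push_tab (a point): On the carrier: middle of the outer (-y) face of its push tab, an upright plate 90 mm wide (x), 4 mm thick; at (0, -65, 20) mm in the carrier's frame. The tab's top is 34 mm above the carrier's origin. Push it towards +y, slowly where the feet may drop: the carrier then stops dead, and more than 60 N on it even for an instant is ramming.
- dish_floor (a point): On the carrier: centre of the inner floor of its round open dish, 6 mm above the carrier's origin. Dish outer radius 46, inner radius 42 mm; rim 38 mm above this point.
- wide_jar: Wide round steel jar, open at the top, standing loose on the trolley: outer radius 33 mm, height 72 mm, wall 3 mm, floor 4 mm thick, about 0.16 kg. Origin: centre of its underside, z up. Hold it near its rim: standing in the dish, its part above the dish's rim is 34 mm high.
- slim_jar: Slim round steel jar, open at the top, standing loose on the trolley: outer radius 20 mm, height 105 mm, about 0.12 kg. Origin: centre of its underside, z up. Fits inside the wide jar (inner radius 30 mm), where its top 37 mm stand above the wide jar's rim; hold it there.
- bottle: Bystander: hand-gel pump bottle, radius 35 mm, about 200 mm high. Origin: centre of its underside.
- box: Bystander: closed blue plastic box, 106 x 160 x 78 mm. Origin: centre of its underside.
- rack: Bystander: white rack of capped sample tubes, 140 x 90 x 96 mm high. Origin: centre of its underside.

How it is judged:
By the outcome, as a careful person would: the job done as asked, in the order asked, and still so for the second after the job is handed in, with the robot touching nothing.
It also fails if it takes over 72 s, if anything falls off the work surface, if the arm or the gripper's body presses on something with over 40 N, if the wrist force passes 120 N, or if a joint passes its speed limit or range.

### The arm

A 7-joint arm with a two-finger parallel gripper is mounted at the origin on the work surface. World frame = base frame: x ahead of the robot, y to its left, z up, the work surface at z = 0. Lengths are in m, angles in rad, forces in N, time in s.
With the tool pointing down it reaches from about 0.4 to 0.875 m from the base axis. Payload 19.3 kg.
Tool frame: the origin (TCP) lies midway between the tips of the shut fingers; the grasp point (between the pads) lies 19 mm behind it (tcp_to_grasp is the distance from the TCP to the grasp point, in m); z points along the fingers, y is the line along which they close (so a half turn about z gives the same grasp; the last joint's range is limited). The gripper opens to 85 mm and grips with 20 to 120 N. Pads are 22 mm wide; open, the fingers measure 114 mm over their backs; the gripper's body (76 mm by 85 mm) begins 54 mm behind the grasp point. The pads swing forward as they close: fully open they stand 13 mm farther back than shut.
Start: joints at [1.26, 0.521, -0.036, 1.599, 0.021, 1.021, -0.113], TCP at [0.149, -0.607, 0.231] pointing down, gripper open.
Joint ranges: [-2.91, 2.91], [-0.3, 2.13], [-1.5, 1.42], [0.17, 2.43], [-1.26, 4.41], [0.16, 1.93], [-2.52, 2.52]. Speed limits (rad/s): [1.89, 1.89, 2.39, 2.39, 3.01, 3.01, 3.01].

### API

Orientations are given as a 3x3 rotation matrix whose columns are the frame's x, y, z axes.
In Python, from cell import * gives the robot as it stands. The module is installed in compiled form; this text tells all that it offers. Calls block until the motion is done:
- move_pose(position, orientation): joint-space move of the TCP to a pose.
- move_straight(position, ori=None, max_speed=0.15): straight line of the TCP; ori=None keeps the orientation; max_speed is the mean speed in m/s.
- move_joints(angles): joint-space move.
- grip(opening, effort=None): finger opening in m; effort is the grip in N (None keeps the last); returns when the fingers have stopped.
- wait(seconds).
- inverse_kinematics(position, orientation): joint angles nearest the present ones, or None.
- state(): the state.
- camera(name): name is "scene" or "top"; returns the picture (420x560x3 uint8, red, green, blue); there is no depth.
- get_calibration(name): a dict with "K" (3x3 intrinsics, pixels), "dist_coeffs" ([k1, k2, p1, p2, k3] as OpenCV has them; the pictures are not rectified), "R" (3x3) and "t" (3): a world point X has camera coordinates R X + t. Camera axes: x right, y down, z forward; pixel columns grow to the right and rows downward; lengths in m; the calibration is good to about 2 mm. A picture is of the moment at which its call begins. get_calibration takes no time and is no camera call.
A pose or a line that the arm cannot do raises IKError and nothing moves.
- hand_in(): hands the job in; it is judged then, once.
The state is a dict: "time": time; "joint_pos": joint angles; "joint_velocities": joint speeds; "tau": joint torques, N m; "position": TCP position; "eef_rot": TCP orientation; "force": force on the tool from outside, world axes, zero at the start; "moment": the same for the moment, N m; "grip_width": finger opening in m; "grasp_force": force on a finger pad.
Only numpy, scipy, OpenCV 4.12 (cv2) and the standard library are available. Lean on these libraries where they do the work, as an engineer would, in place of code of your own. Each camera call takes 0.05 s, during which the arm holds its last target. There are 200 camera calls.

## Working session

There is one attempt and no reset: what is moved stays moved. The work goes in short steps, each a Python script; the robot and the scene stay as the last script left them, time stands still between calls to the robot, and variables do not carry over. Pictures are saved under pics/ and viewed, at most 10 in all, crops included, and the job is handed in when it is done.

```bash
mkdir -p pics
python3 - <<'E'
from cell import *
import cv2, numpy as np
for n in("scene","top"):
    im=camera(n); cv2.imwrite(f"pics/{n}0.png",cv2.resize(im[:,:,::-1],(800,600),interpolation=cv2.INTER_CUBIC)); cv2.imwrite(f"{n}_raw.png",im[:,:,::-1])
    c=get_calibration(n); print(n,np.array(c["K"]).tolist(),c["dist_coeffs"],(-np.array(c["R"]).T@np.array(c["t"])).round(3),np.array(c["R"]).round(3).tolist())
s=state();print(s["time"],s["position"],np.array(s["eef_rot"]).round(3).tolist(),s["force"],s["grip_width"])
E
```

```text
scene [[494.38571023128407, 0.0, 287.3570170734177], [0.0, 494.38571023128407, 202.6129706880331], [0.0, 0.0, 1.0]] [-0.06277754  0.          0.          0.          0.        ] [ 1.15  -0.579  0.894] [[0.775, 0.632, 0.003], [0.443, -0.541, -0.715], [-0.45, 0.555, -0.699]]
top [[479.6757916914228, 0.0, 279.1298766306046], [0.0, 479.6757916914228, 208.21573755439059], [0.0, 0.0, 1.0]] [0.0343719 0.        0.        0.        0.       ] [0.485 0.058 1.515] [[-0.022, -1.0, -0.019], [-0.996, 0.024, -0.09], [0.091, 0.017, -0.996]]
0.1 [ 0.14896588 -0.60669853  0.23083513] [[0.971, 0.238, -0.0], [0.238, -0.971, 0.001], [-0.0, -0.001, -1.0]] [ 0.21719436 -0.62840128  0.32058125] 0.08546691872595191
```

View pics/scene0.png

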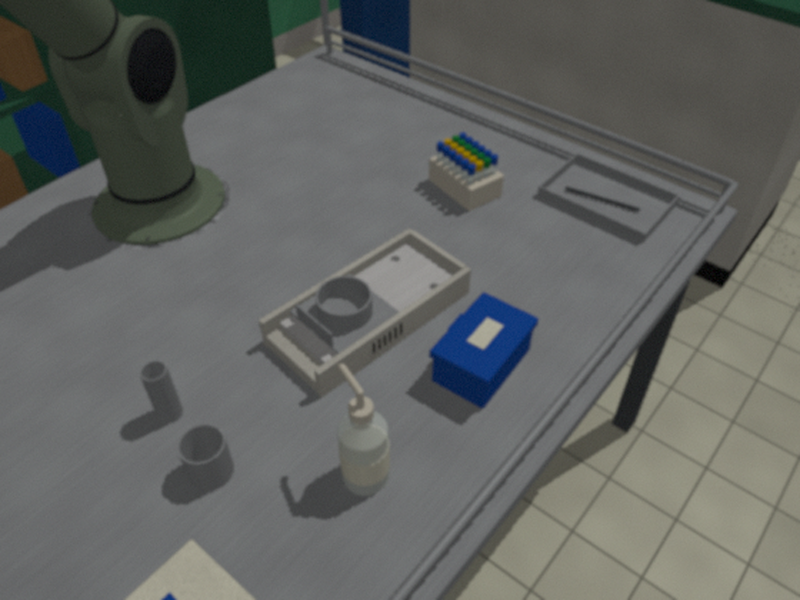

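View pics/top0.png

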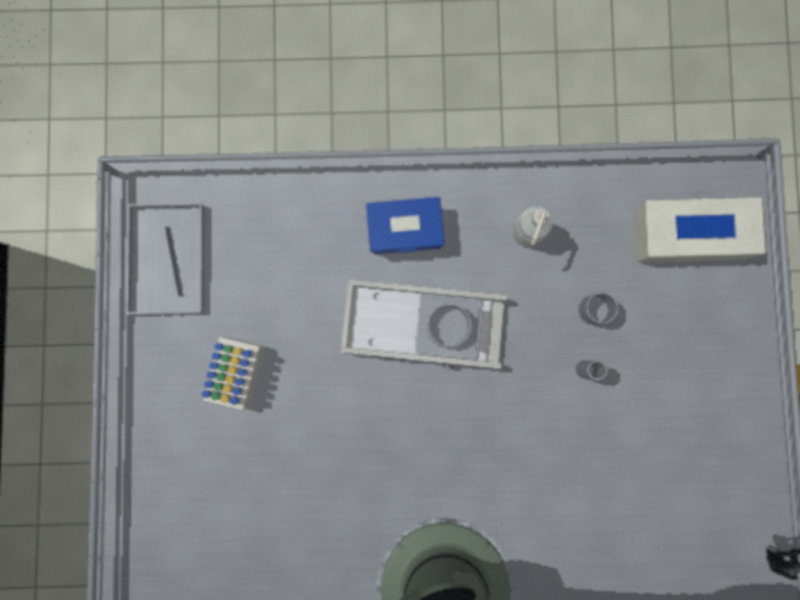

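The scene shows the base with the carrier and its tab near the end at (320,325). The jars stand at (205,455) and (160,390). In the top view the base spans (345–505, 283–368), with its closed end at the left (+y). Enlarging both.

Run:
```python
import cv2
a=cv2.imread("top_raw.png");b=cv2.imread("scene_raw.png")
cv2.imwrite("pics/topc.png",cv2.resize(a[190:275,240:440],None,fx=4,fy=4,interpolation=cv2.INTER_CUBIC))
cv2.imwrite("pics/scenec.png",cv2.resize(b[155:350,90:335],None,fx=3,fy=3,interpolation=cv2.INTER_CUBIC))
```

```text
(no output)
```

View pics/topc.png

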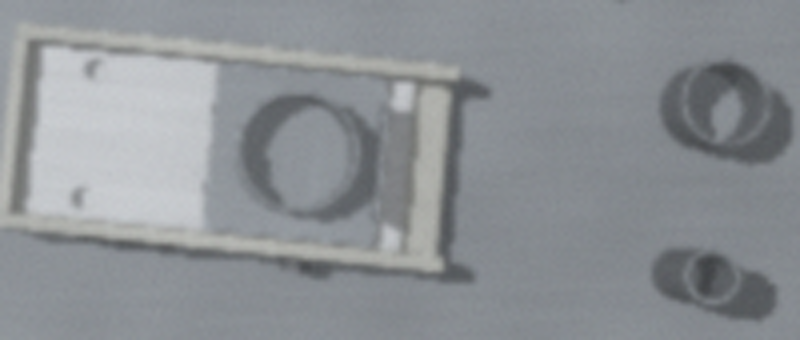

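View pics/scenec.png

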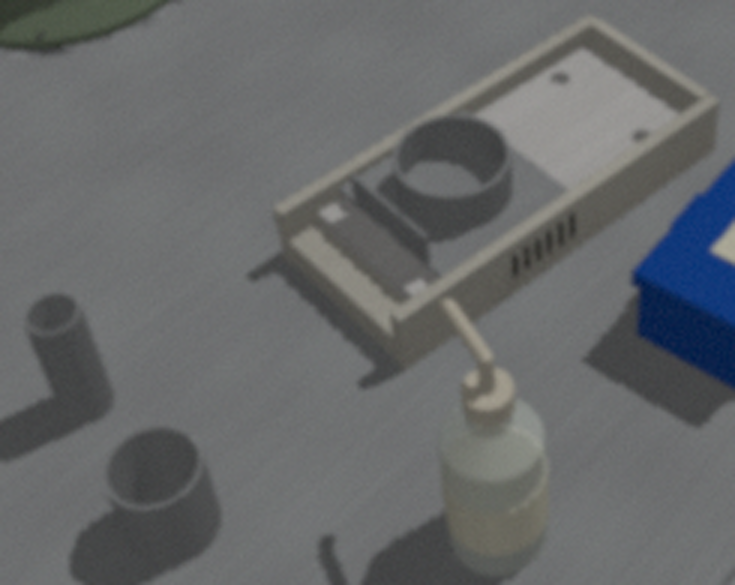

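```bash
cat > geo.py <<'E'
from cell import get_calibration
import numpy as np, cv2
from scipy.optimize import least_squares
C={n:get_calibration(n) for n in("top","scene")}
def proj(n,X):
    c=C[n];return cv2.projectPoints(np.atleast_2d(X).astype(float),cv2.Rodrigues(np.array(c["R"]))[0],np.array(c["t"],float),np.array(c["K"]),np.array(c["dist_coeffs"]))[0][:,0]
def crop(n,p):
    p=np.array(p,float);s,o=(4,(240,190)) if n=="top" else (3,(90,155))
    return (p+.5)/s-.5+o
def at(n,p,z):
    c=C[n];q=cv2.undistortPoints(np.array(p,float).reshape(-1,1,2),np.array(c["K"]),np.array(c["dist_coeffs"]))[:,0]
    R=np.array(c["R"]);d=np.c_[q,np.ones(len(q))]@R;o=-R.T@np.array(c["t"])
    return (o+d*((z-o[2])/d[:,2])[:,None])[:,:2]
E
python3 - <<'E'
from geo import *
pts={"wide":(.072,(724,104),(155,468)),"slim":(.105,(712,278),(54,314)),"dish":(.092,(310,157),(453,158)),
"sockA":(.04,(95,68),(641,135)),"sockB":(.04,(80,196),(560,77)),"tabL":(.082,(378,248),(352,182)),"tabR":(.082,(392,80),(430,240))}
for k,(z,a,b) in pts.items():
    print(k,at("top",crop("top",a),z).round(4),at("scene",crop("scene",b),z).round(4))
# corners order: (-x,+y),(+x,+y),(+x,-y),(-x,-y) at z=.06
L=np.array([[-.0785,.17],[.0785,.17],[.0785,-.17],[-.0785,-.17]])
obs={"top":crop("top",[(2,224),(20,28),(460,70),(442,272)]),"scene":crop("scene",[(590,18),(718,100),(397,322),(278,210)])}
def P(p):
    c,s=np.cos(p[2]),np.sin(p[2]);return np.c_[L@np.array([[c,s],[-s,c]])+p[:2],np.full(4,.06)]
for ns in(("top",),("scene",),("top","scene")):
    r=least_squares(lambda p:np.concatenate([(proj(n,P(p))-obs[n]).ravel() for n in ns]),[.5,.05,0]);p=r.x
    print(ns,p.round(4),np.abs(r.fun).max().round(2))
c,s=np.cos(p[2]),np.sin(p[2])
for k in pts:
    z,a,b=pts[k]
    print(k,"base frame",[((q-p[:2])@np.array([[c,-s],[s,c]])).round(4).tolist() for q in(at("top",crop("top",a),z)[0],at("scene",crop("scene",b),z)[0])])
E
```

```text
wide [[ 0.5837 -0.3396]] [[ 0.5909 -0.3409]]
slim [[ 0.4554 -0.3157]] [[ 0.4615 -0.3155]]
dish [[ 0.5501 -0.0285]] [[ 0.5604 -0.0214]]
sockA [[0.625  0.1322]] [[0.6243 0.1333]]
sockB [[0.5265 0.1456]] [[0.5259 0.1459]]
tabL [[ 0.4819 -0.0774]] [[ 0.5111 -0.0825]]
tabR [[ 0.6067 -0.0919]] [[ 0.5984 -0.0877]]
('top',) [ 0.5599  0.0298 -0.1233] 1.39
('scene',) [ 0.5649  0.0313 -0.12  ] 1.89
('top', 'scene') [ 0.5627  0.031  -0.121 ] 2.64
wide base frame [[0.0656, -0.3654], [0.0729, -0.3657]]
slim base frame [[-0.0647, -0.3571], [-0.0586, -0.3562]]
dish base frame [[-0.0054, -0.0606], [0.0041, -0.0523]]
sockA base frame [[0.0496, 0.108], [0.0487, 0.109]]
sockB base frame [[-0.0498, 0.1094], [-0.0504, 0.1096]]
tabL base frame [[-0.0671, -0.1174], [-0.0375, -0.1189]]
tabR base frame [[0.0585, -0.1167], [0.0497, -0.1135]]
```

Sockets read consistently in both views (x = ±50 mm, as given), which puts home at base y ≈ 59 mm; the tab face is near −118 mm. I'll push with two contacts on the tab (fingers partly open), guided by force.

```bash
cat > rob.py <<'E'
from cell import *
import numpy as np
B=np.array([.5627,.031]);yaw=-.121
ex=np.array([np.cos(yaw),np.sin(yaw)]);ey=np.array([-ex[1],ex[0]])
def w(bx,by,z): return np.r_[B+bx*ex+by*ey,z]
def down(ydir):
    y=np.r_[np.array(ydir)/np.hypot(*ydir),0];z=np.array([0,0,-1.]);return np.c_[np.cross(y,z),y,z]
RB=down(ex)
def F(): return np.array(state()["force"])
def by(): return (np.array(state()["position"])[:2]-B)@ey
E
python3 - <<'E'
from rob import *
move_pose(w(0,-.152,.16),RB); grip(.05,20)
print(state()["time"],state()["position"],state()["grip_width"],F().round(2))
f0=F()
move_straight(w(0,-.152,.05),max_speed=.1)
print(state()["time"],(F()-f0).round(2))
y=-.152
while y<-.11:
    y+=.003; move_straight(w(0,y,.05),max_speed=.03); f=(F()-f0)[:2]@ey
    if f<-1: break
print("contact",y,by(),f,state()["time"],(F()-f0).round(2))
E
```

```text
2.8 [ 0.54434848 -0.11995109  0.16000172] 0.05005140422807817 [ 0.05 -0.32  0.1 ]
4.05 [-0.4   0.49  0.13]
contact -0.10999999999999996 -0.10974514639351508 0.20950534348367283 7.55 [-0.48  0.27 -0.53]
```

Run:
```python
from rob import *
import cv2
a=camera("top");b=camera("scene")
A=cv2.resize(a[190:275,240:370,::-1],None,fx=4,fy=4,interpolation=cv2.INTER_CUBIC)
Bm=cv2.resize(b[130:290,170:340,::-1],None,fx=2,fy=2,interpolation=cv2.INTER_CUBIC)
o=np.zeros((340+320,520,3),np.uint8)[:600]; o[:260]=cv2.resize(A,(400,260))[:260].repeat(1,1) if 0 else 0
o=np.zeros((340,800,3),np.uint8); o[:320,:340]=Bm; o[:,340:800]=A[:,60:520]
cv2.imwrite("pics/c1.png",o)
```

```text
(no output)
```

View pics/c1.png

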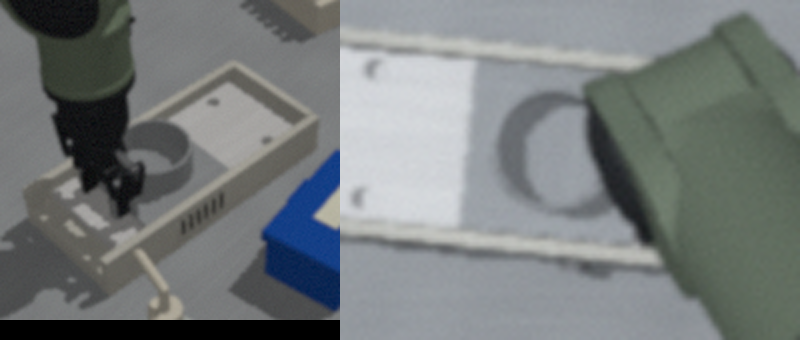

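The carrier's front edge has moved about 22 crop pixels (≈15 mm) towards +y, so the fingers are pushing it and the resting force is simply low. Continuing, slowly in the home range.

Run:
```python
from rob import *
move_straight(w(0,-.050,.05),max_speed=.04); print(state()["time"],by(),F().round(2))
y=-.050; log=[]
while y<.016:
    y+=.0015; move_straight(w(0,y,.05),max_speed=.015); f=F()[:2]@ey; log.append((round(y*1e3,1),round(by()*1e3,1),round(f,1)))
    if f<-10: break
print(log,state()["time"],F().round(2))
```

```text
9.3 -0.049962676753669846 [-0.65 -1.06  0.01]
[(-48.5, np.float64(-48.4), np.float64(-3.2)), (-47.0, np.float64(-46.8), np.float64(-2.1)), (-45.5, np.float64(-45.2), np.float64(-1.5)), (-44.0, np.float64(-43.7), np.float64(-0.4)), (-42.5, np.float64(-42.3), np.float64(-0.8)), (-41.0, np.float64(-40.8), np.float64(-1.9)), (-39.5, np.float64(-39.3), np.float64(-0.9)), (-38.0, np.float64(-37.8), np.float64(-1.1)), (-36.5, np.float64(-36.3), np.float64(-1.4)), (-35.0, np.float64(-34.8), np.float64(-1.9)), (-33.5, np.float64(-33.3), np.float64(-1.2)), (-32.0, np.float64(-31.8), np.float64(-1.7)), (-30.5, np.float64(-30.3), np.float64(-1.3)), (-29.0, np.float64(-28.8), np.float64(-2.4)), (-27.5, np.float64(-27.3), np.float64(-2.0)), (-26.0, np.float64(-25.8), np.float64(-1.6)), (-24.5, np.float64(-24.3), np.float64(-1.3)), (-23.0, np.float64(-22.8), np.float64(-1.9)), (-21.5, np.float64(-21.0), np.float64(0.7)), (-20.0, np.float64(-19.8), np.float64(0.3)), (-18.5, np.float64(-18.6), np.float64(-1.5)), (-17.0, np.float64(-17.1), np.float64(-4.1)), (-15.5, np.float64(-16.7), np.float64(-8.9)), (-14.0, np.float64(-16.7), np.float64(-17.7))] 15.3 [ -2.42 -17.54   4.81]
```

Hard stop at TCP y = −16.7 mm, where vision predicted −17, after a slip at about −21. Backing off and checking from above the jar.

Run:
```python
from rob import *
import cv2
move_straight(w(0,-.035,.05),max_speed=.06); move_straight(w(0,-.06,.2),max_speed=.15)
grip(.085)
print(state()["time"],F().round(2))
move_pose([.587,-.3403,.15],RB)
print(state()["time"],state()["position"],F().round(2))
a=camera("top");b=camera("scene")
cv2.imwrite("t2.png",a[:,:,::-1]);cv2.imwrite("s2.png",b[:,:,::-1])
o=np.zeros((480,800,3),np.uint8)
A=cv2.resize(a[190:275,240:440,::-1],None,fx=2,fy=2,interpolation=cv2.INTER_CUBIC)
S=cv2.resize(b[150:310,170:340,::-1],None,fx=3,fy=3,interpolation=cv2.INTER_CUBIC)[:480,:510]
o[:,:510]=S; o[:170,510:800]=A[:,:290]
S2=b[220:380,90:190,::-1];S2=cv2.resize(S2,None,fx=1.9,fy=1.9,interpolation=cv2.INTER_CUBIC); o[172:172+S2.shape[0],510:510+S2.shape[1]]=S2
cv2.imwrite("pics/c2.png",o)
```

```text
17.4083 [-0.58  0.12 -0.61]
18.6167 [ 0.5877862  -0.33836902  0.1504376 ] [-0.2   0.75 -0.03]
```

View pics/c2.png

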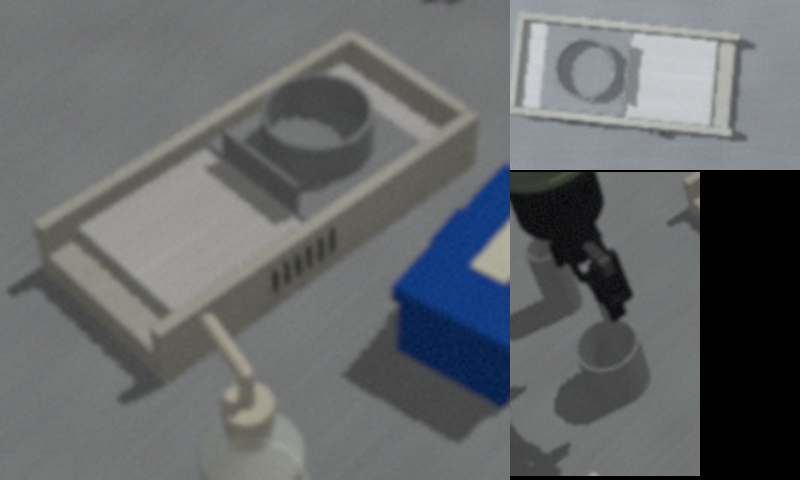

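Run:
```python
from geo import *
from rob import w,B
def sc(p,o): return (np.array(p,float)+.5)/3-.5+o
th=np.linspace(0,2*np.pi,200)
def model(p,corr):
    y,z,bx=p
    tab=proj("scene",np.array([w(-.045+bx,y-.063,z+.034),w(.045+bx,y-.063,z+.034)]))
    rim=proj("scene",np.array([w(bx+.046*np.cos(t),y+.046*np.sin(t),z+.044) for t in th]))
    ext=[rim[:,0].min(),rim[:,0].max(),rim[:,1].min()]
    return np.r_[tab.ravel(),ext]
for name,tab,ext,o in(("before",[(352,182),(430,240)],(395,513,113),(90,155)),("after",[(222,132),(300,190)],(262,376,72),(170,150))):
    ob=np.r_[sc(tab,o).ravel(),(ext[0]+.5)/3-.5+o[0],(ext[1]+.5)/3-.5+o[0],(ext[2]+.5)/3-.5+o[1]]
    r=least_squares(lambda p:model(p,0)-ob,[0,.045,0]);print(name,r.x.round(4),r.fun.round(2))
```

```text
before [-0.0558  0.0552  0.0104] [ 0.44 -1.54 -0.48  0.45 -0.52  0.58  1.1 ]
after [0.0473 0.0567 0.0169] [ 0.11 -0.41 -0.29 -0.15 -0.3   0.49  0.58]
```

Vision alone can't settle the 8 mm drop, so I'll probe the tab's top gently with shut fingers: 82 mm means riding, 74 mm means home.

Run:
```python
from rob import *
grip(0.0)
move_pose(w(0,-.004,.115),RB); f0=F()
move_straight(w(0,-.004,.088),max_speed=.08); z=.088
while z>.070:
    z-=.0015; move_straight(w(0,-.004,z),max_speed=.03); f=F()[2]-f0[2]
    if f>3: break
print(z,state()["position"][2],f,state()["time"])
move_straight(w(0,-.004,.13),max_speed=.15)
grip(.085); move_pose([.587,-.3403,.12],RB); print(state()["time"])
```

```text
0.07299999999999998 0.07384195524610125 17.577615867783148 23.8583
26.55
```

Tab top touched at 73.8 mm, so the carrier is fully home. Now the wide jar.

Run:
```python
from rob import *
f0=F()
move_straight([.587,-.3403,.036],max_speed=.1); print((F()-f0).round(1))
grip(.055,30); s=state(); print(s["grip_width"],s["grasp_force"],s["time"])
if s["grip_width"]>.062:
    move_straight([.587,-.3403,.20],max_speed=.15)
    move_pose(w(0,.0593,.18),RB); print(state()["time"],state()["grip_width"],F().round(1))
    import cv2
    a=camera("top");b=camera("scene")
    o=np.zeros((480,800,3),np.uint8)
    o[:,:510]=cv2.resize(b[110:270,170:340,::-1],None,fx=3,fy=3,interpolation=cv2.INTER_CUBIC)
    o[:170,510:]=cv2.resize(a[190:275,220:365,::-1],None,fx=2,fy=2,interpolation=cv2.INTER_CUBIC)
    cv2.imwrite("pics/c3.png",o)
```

```text
[0.8 0.3 0.6]
0.06599736874421126 32.2143548168242 27.8583
30.6833 0.06580699165222198 [-1.4 -0.3 -1.6]
```

View pics/c3.png

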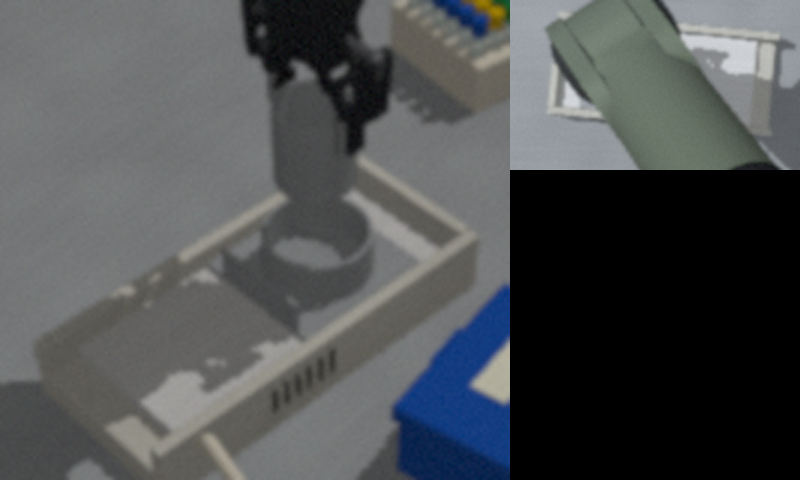

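The jar is held upright over the dish: its centre column is ≈314, the dish's ≈319 (about 3–4 mm). I'll correct for part of that and lower under force check.

```bash
cat >> rob.py <<'E'
def lower(xy,z0,z1,zmin,thr=2.5):
    """quick to z1, then 1 mm steps until the wrist feels the floor"""
    f0=F(); move_straight(np.r_[xy,z1],max_speed=.1); print("at z1",(F()-f0).round(1))
    z=z1
    while z>zmin:
        z-=.001; move_straight(np.r_[xy,z],max_speed=.025); f=F()-f0
        if f[2]>thr: break
    print("down",round(z,4),f.round(1),state()["time"])
E
python3 - <<'E'
from rob import *
p=w(0,.0593,0)[:2]+.0025*np.array([.775,.632])
move_straight(np.r_[p,.13],max_speed=.12)
lower(p,.13,.088,.079)
E
```

```text
at z1 [ 0.2  0.3 -0.1]
down 0.082 [-6.  -1.4 19.8] 33.4167
```

Floor felt at exactly the expected 82 mm. Releasing and fetching the slim jar.

Run:
```python
from rob import *
import cv2
p=np.array(state()["position"]); move_straight(np.r_[p[:2],.0826],max_speed=.02)
grip(.085); move_straight(np.r_[p[:2],.20],max_speed=.15)
q=[.458,-.3155]
move_pose(np.r_[q,.19],RB); print(state()["time"])
a=camera("top");b=camera("scene")
o=np.zeros((480,800,3),np.uint8)
o[:,:510]=cv2.resize(b[110:270,170:340,::-1],None,fx=3,fy=3,interpolation=cv2.INTER_CUBIC)
o[:255,510:]=cv2.resize(a[185:270,240:337,::-1],None,fx=3,fy=3,interpolation=cv2.INTER_CUBIC)[:,:290]
cv2.imwrite("pics/c4.png",o)
f0=F(); move_straight(np.r_[q,.070],max_speed=.12); print((F()-f0).round(1))
grip(.03,25); s=state(); print(s["grip_width"],s["grasp_force"],s["time"])
```

```text
36.4917
[1.1 0.4 0.4]
0.03913338989399677 24.46210205554962 38.225
```

View pics/c4.png

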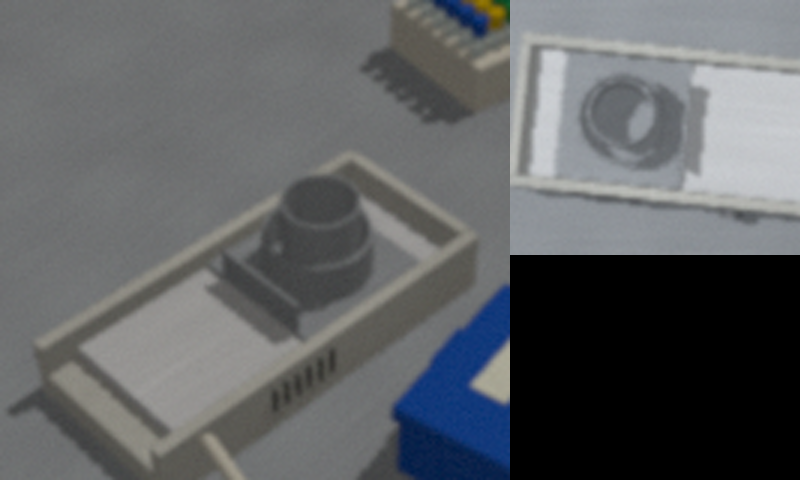

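The wide jar stands upright in the dish: rim centre at (322,203) in the scene crop, (620,110) in the top crop. The slim jar is gripped at 39 mm. Locating the rim for the insertion.

Run:
```python
from geo import *
from rob import *
from scipy.optimize import least_squares
a=at("top",[((620-510+.5)/3-.5+240,(110.5)/3-.5+185)],.118)[0];b=at("scene",[(322.5/3-.5+170,203.5/3-.5+110)],.118)[0]
print(a,b,(a+b)/2,"released at",w(0,.0593,0)[:2]+.0025*np.array([.775,.632]))
q=np.array(state()["position"])[:2]
move_straight(np.r_[q,.26],max_speed=.2); p=w(0,.0593,0)[:2]+.0025*np.array([.775,.632])
move_pose(np.r_[p,.24],RB); print(state()["grip_width"],state()["time"])
import cv2
A=camera("top");S=camera("scene")
o=np.zeros((480,510,3),np.uint8)
o[:,:510]=cv2.resize(S[110:270,170:340,::-1],None,fx=3,fy=3,interpolation=cv2.INTER_CUBIC)
cv2.imwrite("pics/c5.png",o)
```

```text
[0.57355837 0.09128657] [0.57724877 0.08891584] [0.57540357 0.09010121] released at [0.5717953  0.09144642]
0.03941790372317672 40.8833
```

View pics/c5.png

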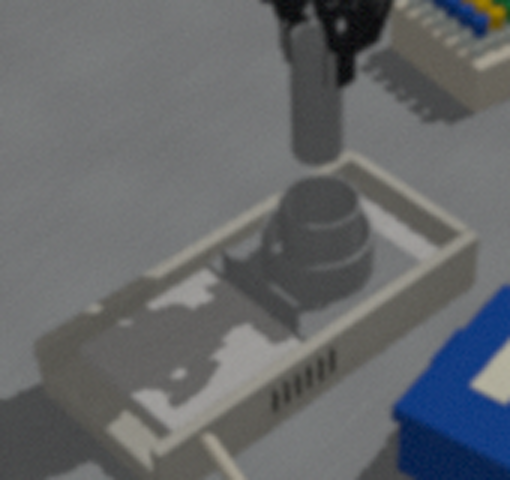

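Slim jar's bottom centre is at column ≈316 against the rim's ≈322; shifting 3 mm in x, then lowering.

Run:
```python
from rob import *
p=np.array(state()["position"])[:2]+[.003,0]
move_straight(np.r_[p,.20],max_speed=.1); f0=F()
for z in(.18,.165,.15,.135,.127):   # expected seat: .046+.004+.070=.120
    move_straight(np.r_[p,z],max_speed=.08); f=F()-f0
    if np.abs(f).max()>4: print("touch",z,f.round(1)); break
else:
    lower(p,.127,.124,.117)
print(state()["position"],state()["time"])
```

```text
at z1 [0.  0.9 0.9]
down 0.12 [-1.5  0.7  8. ] 44.4333
[0.57515369 0.09018697 0.12037426] 44.4333
```

Run:
```python
from rob import *
import cv2
p=np.array(state()["position"])[:2]
grip(.065); move_straight(np.r_[p,.26],max_speed=.15)
move_pose([.40,-.25,.28],RB); wait(.5); print(state()["time"],F().round(1))
A=camera("top");S=camera("scene")
o=np.zeros((480,800,3),np.uint8)
o[:,:510]=cv2.resize(S[110:270,170:340,::-1],None,fx=3,fy=3,interpolation=cv2.INTER_CUBIC)
o[:255,510:]=cv2.resize(A[185:270,240:337,::-1],None,fx=3,fy=3,interpolation=cv2.INTER_CUBIC)[:,:290]
cv2.imwrite("pics/c6.png",o)
```

```text
47.8083 [-0.1  0.4 -0.2]
```

View pics/c6.png

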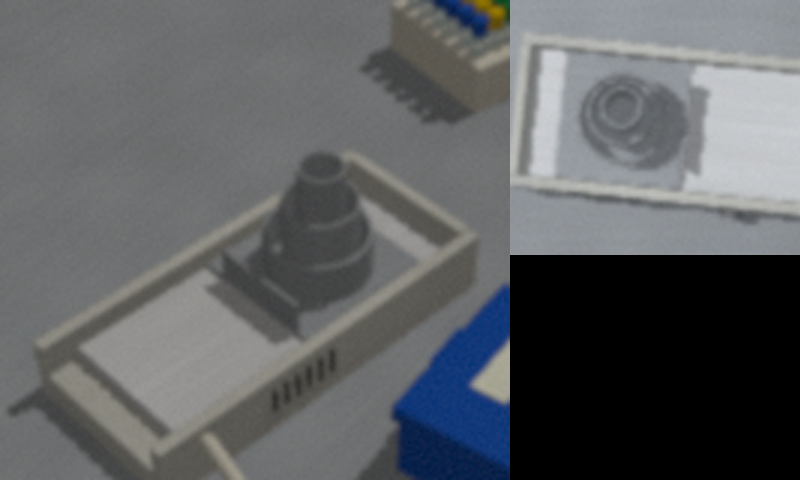

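Both jars stand upright and nested: slim rim at (322,167), wide rim at (322,203). The carrier is home and the arm is clear.

```bash
python3 -c "
from cell import *
print(hand_in())"
```

```text
the job is handed in; nothing more can be done
None
```

The job is handed in at about 48 s: the carrier is home (tab top touched at 74 mm), the wide jar stands in the dish with the slim jar inside it, and the bottle, box and rack were not touched.

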